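Seat a drilled bar in the jig and snap the toggle clamp shut

ROBOT

A 6-joint arm with a two-finger parallel gripper is mounted at the origin on the work surface. World frame = base frame: x ahead of the robot, y to its left, z up, the work surface at z = 0. Lengths are in m, angles in rad, forces in N, time in s.
With the tool pointing down it reaches from about 0.275 to 0.875 m from the base axis. Payload 12.5 kg.
Tool frame: the origin (TCP) lies on the centre line of the jaws, within the pads' length; the fingertips stand r.finger_overhang ahead of it and the grasp point (between the pads) lies 3 mm ahead of it (r.finger_overhang is the distance from the TCP to the fingertips, in m); z points along the fingers, y is the direction in which the jaws open and shut (so a half turn about z gives the same grasp; the last joint's range is limited). The gripper opens to 85 mm and grips with 20 to 120 N. Pads are 22 mm wide; open, the fingers measure 114 mm over their backs; the gripper's body (76 mm by 85 mm) begins 54 mm behind the grasp point. The pads swing forward as they close: fully open they stand 13 mm farther back than shut.
Start: joints at [1.135, 0.351, 1.652, -0, 1.139, -0.085], TCP at [0.189, 0.517, 0.253] pointing down, gripper open.
Joint ranges: [-2.75, 2.75], [-0.79, 2.1], [0.01, 2.65], [-1.57, 4.71], [0.07, 3.14], [-2.87, 2.87]. Speed limits (rad/s): [2.22, 2.22, 2.79, 3.14, 3.14, 3.14].

INTERFACE

Orientations are given as a unit quaternion [x, y, z, w].
In Python, from cell import r, optics gives the robot as it stands. The module is installed in compiled form; this text tells all that it offers. Calls block until the motion is done:
- r.move_to(position, orientation): joint-space move of the TCP to a pose.
- r.move_linear(position, rot=None, vel=0.15): straight line of the TCP; rot=None keeps the orientation; vel is the mean speed in m/s.
- r.set_joints(angles): joint-space move.
- r.set_gripper(opening, squeeze=None): opening from 0.0 (shut) to 1.0 (fully open); squeeze is the grip in N (None keeps the last); returns when the fingers have stopped.
- r.sleep(seconds).
- r.inverse_kinematics(position, orientation): joint angles nearest the present ones, or None.
- optics.get_image(name): name is "side" or "top"; returns a dict with "pixels" (400x640x3 uint8, red, green, blue), "depth" (400x640 float32, m along the optical axis (not along the pixel's ray), 0 where there is no reading), "fx", "fy", "cx", "cy" (pixels), "D" ([k1, k2, p1, p2, k3] as OpenCV has them; the pictures are not rectified), "camera_from_world" (4x4, takes a point from world to camera coordinates). Camera axes: x right, y down, z forward; pixel columns grow to the right and rows downward; lengths in m; the calibration is good to about 2 mm. A picture is of the moment at which its call begins.
A pose or a line that the arm cannot do raises r.PlanningError and nothing moves.
- r.hand_in(): hands the job in, once; it reports no verdict.
Readings, each from a call of its own:
- r.current_t(): time.
- r.current_q(): joint angles.
- r.current_qvel(): joint speeds.
- r.current_effort(): joint torques, N m.
- r.current_tool_pos(): TCP position.
- r.current_ee_rot(): TCP orientation.
- r.current_contact_force(): force on the tool from outside, world axes, zero at the start.
- r.current_torque(): the same for the moment, N m.
- r.current_opening(): opening from 0.0 (shut) to 1.0 (fully open).
Only numpy, scipy, OpenCV 4.12 (cv2) and the standard library are available. Lean on these libraries where they do the work, as an engineer would, in place of code of your own. Each camera call takes 0.05 s, during which the arm holds its last target.

TASK

Push the drilled wooden bar along its channel in the jig until it butts against the end stop, and then push the toggle clamp's black handle over and down, past its dead point, until it snaps into lock and the clamp's foot presses on the bar. Work the clamp by its handle, not its arm. Only push with the fingers: do not lift the bar, and leave the collar, jar and screwdriver beside the jig where they are.

Things in the scene. Friction and masses are not known exactly. Their poses are not given: they have to be found in the camera images.
- jig: Fixed board, grey laminate, 220 x 215 mm, 18 mm thick, on the bench. Origin on the bench under the bar's centre when the bar is home; x along the channel to the end stop, y left of it, z up. It spans x -140 to 80, y -150 to 65 mm. Black guide rails 12 mm high and wide run from x -115 to 50 at y -33 and +33 mm (2 mm clear each side of the bar). The toggle clamp stands on the -y side in the plane x = 15 mm
- stop_face (a point): Centre of the face of the end stop which the bar's front end must touch, at x = +60, y = 0 of the jig, 33 mm above the bench. The stop is a dark wooden block 78 mm wide whose top is 40 mm above the bench
- bar: Loose light beech bar with two dark drilled holes in its top, 120 x 50 x 30 mm (x, y, z), about 0.14 kg, lying in the channel on the board (top 48 mm above the bench), 25 to 60 mm short of the stop at the start. Origin: centre of its underside; x along its length to the stop. When home its origin is above the jig's origin
- bar_center (a point): Centre of the bar, half-way up
- bar_back (a point): Centre of the bar's rear end face (the one away from the stop), half-way up, 33 mm above the bench: pushing here along the jig's +x slides the bar home. The face is 50 mm wide, and stands clear above the rails from 30 to 48 mm above the bench. Sliding takes 1 to 2 N
- handle_pivot (a point): Pivot of the clamp handle, fixed in the jig at x = +15, y = -94 mm, 84 mm above the bench. The handle turns about the jig's x axis through it
- clamp_handle (a joint): Handle angle, rad. 0 = open: the handle points up, 1.396 rad above the jig's -y direction; its elevation is 1.396 minus the value, so it is pushed towards -y and down. It starts at 0. Resistance peaks at about 10 N at the grip near 0.65; the dead point is at 1.06: beyond it, it snaps to 1.25 (locked, 8 deg above level); short of it, it springs back
- grip_mid (a point): Point on the handle's centre line 100 mm from the pivot, in the middle of the black round grip. The handle is 140 mm long from the pivot; the grip is 22 mm thick and runs from 55 to 140 mm from the pivot. It is pushed from its +y side or from above
- clamp_foot: Sprung rubber foot, 18 mm in diameter, 12 mm high, on the clamp's steel arm; origin at the centre of its underside. While open the arm is raised over the bar (foot about 100 mm, arm at most 150 mm above the bench); it comes down on the bar's top at x = 15, y = 0 of the jig as the handle is pushed over, and presses with about 5 N when locked
- clamp_arm: The clamp's raised steel arm, a 14 x 10 mm bar about 76 mm long that carries the foot and swings down with the handle; origin at its pivot (x = 15, y = -58 mm of the jig, 76 mm above the bench). Not to be pushed: the handle moves it
- pipe_collar: Loose grey plastic pipe collar, 84 mm in diameter, 50 mm high, standing on the bench beside the jig; origin at the centre of its underside. To be left alone
- glue_jar: Loose closed glass jar with white cap, 48 mm in diameter, 60 mm high, on the bench beside the jig; origin at the centre of its underside. To be left alone
- screwdriver: Loose screwdriver lying on the bench beside the jig, about 200 mm long, under 35 mm high. To be left alone
There are look-alikes about, which are no part of the job. There is more than one size of the bar; the one meant has the size given above.

How it is judged:
On the way, in this order (a step that is already met when the one before it is completed fails the run):
1. the bar is pushed home against the end stop while the clamp is still open (x of bar_center in the frame of jig above -0.004 m and z of bar_center in the frame of jig below 0.037 m and value of joint clamp_handle below 0.6 rad), for 0.2 s.
2. the clamp handle is pushed past its dead point and has snapped into lock with the bar under its foot (value of joint clamp_handle above 1.19 rad and x of bar_center in the frame of jig above -0.004 m and z of bar_center in the frame of jig below 0.037 m), for 0.2 s.
At the end, for the whole second after the job is handed in: The bar lies flat in the channel, at rest, within 4 mm of touching the end stop; the handle is locked (joint above 1.19 rad of 1.25, well past the dead point at 1.06) and the clamp foot presses on the bar with more than 2 N (all of step 2 and contact force between clamp_foot and bar above 2 N and linear speed of bar below 0.02 m/s and angle between bar's own z axis and vertical below 0.06 rad).
It fails at once if the bar is lifted: its centre more than 12 mm above its height in the channel (z of bar_center in the frame of jig above 0.045 m).
It fails at once if the clamp is pushed by its arm instead of its handle: the fingers press on the arm or its foot with more than 12 N (contact force between the fingers and clamp_arm above 12 N).
It fails at once if the pipe collar is moved by more than 25 mm (distance of pipe_collar from where it was at the start of the episode above 0.025 m).
It fails at once if the jar is moved by more than 25 mm (distance of glue_jar from where it was at the start of the episode above 0.025 m).
It fails at once if the screwdriver is moved by more than 25 mm (distance of screwdriver from where it was at the start of the episode above 0.025 m).
It also fails if it takes over 51 s, if anything falls off the work surface, if the arm or the gripper's body presses on something with over 40 N, if the wrist force passes 120 N, or if a joint passes its speed limit or range.

## Working session

There is one attempt and no reset: what is moved stays moved. The work goes in short steps, each a Python script; the robot and the scene stay as the last script left them, time stands still between calls to the robot, and variables do not carry over. Pictures are saved under pics/ and viewed, and the job is handed in when it is done.

```bash
mkdir -p pics; cat > h.py <<'E'
import numpy as np, cv2
from cell import r, optics
def grab(n):
    d=optics.get_image(n); return d
def world(d,u,v,depth=None,win=1):
    K=np.array([[d['fx'],0,d['cx']],[0,d['fy'],d['cy']],[0,0,1]])
    if depth is None:
        w=d['depth'][v-win:v+win+1,u-win:u+win+1]; w=w[w>0]; depth=np.median(w) if len(w) else np.nan
    p=cv2.undistortPoints(np.array([[[u,v]]],float),K,np.array(d['D'],float))[0,0]
    c=np.array([p[0]*depth,p[1]*depth,depth,1])
    return (np.linalg.inv(d['camera_from_world'])@c)[:3]
def cloud(d):
    K=np.array([[d['fx'],0,d['cx']],[0,d['fy'],d['cy']],[0,0,1]])
    h,w=d['depth'].shape
    uv=np.stack(np.meshgrid(np.arange(w),np.arange(h)),-1).reshape(-1,1,2).astype(float)
    p=cv2.undistortPoints(uv,K,np.array(d['D'],float)).reshape(h,w,2)
    z=d['depth'][...,None]
    c=np.concatenate([p*z,z,np.ones_like(z)],-1)
    P=(c@np.linalg.inv(d['camera_from_world']).T)[...,:3].copy(); P[d['depth']<=0]=np.nan
    return P
def proj(d,X):
    K=np.array([[d['fx'],0,d['cx']],[0,d['fy'],d['cy']],[0,0,1]])
    M=np.array(d['camera_from_world'])
    return cv2.projectPoints(np.array(X,float).reshape(-1,3),cv2.Rodrigues(M[:3,:3])[0],M[:3,3],K,np.array(d['D'],float))[0].reshape(-1,2)
def save(im,n,s=1): cv2.imwrite('pics/'+n,cv2.resize(im[...,::-1],None,fx=s,fy=s,interpolation=cv2.INTER_CUBIC))
E
python3 - <<'E'
from h import *
import pickle
for n in('side','top'):
    d=grab(n); save(d['pixels'],n+'0.png',1.25); pickle.dump(d,open(n+'0.pkl','wb'))
    print(n,np.linalg.inv(d['camera_from_world']).round(3).tolist(),d['fx'])
print(r.current_t(),r.finger_overhang,r.current_ee_rot())
E
```

```text
side [[0.825, -0.371, 0.426, 0.045], [-0.565, -0.557, 0.608, -0.602], [0.012, -0.743, -0.669, 0.882], [0.0, 0.0, 0.0, 1.0]] 484.59840912139884
top [[-0.006, -0.989, 0.148, 0.425], [-1.0, 0.003, -0.024, 0.074], [0.023, -0.148, -0.989, 0.816], [0.0, 0.0, 0.0, 1.0]] 370.56209341479973
0.1 0.022 [ 1.74503357e-01  9.84656454e-01 -4.80075600e-04 -1.26105277e-04]
```

View pics/top0.png

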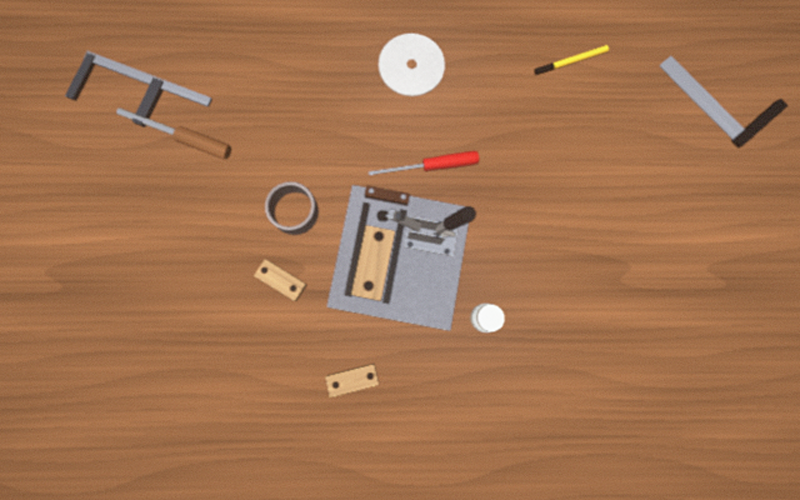

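View pics/side0.png

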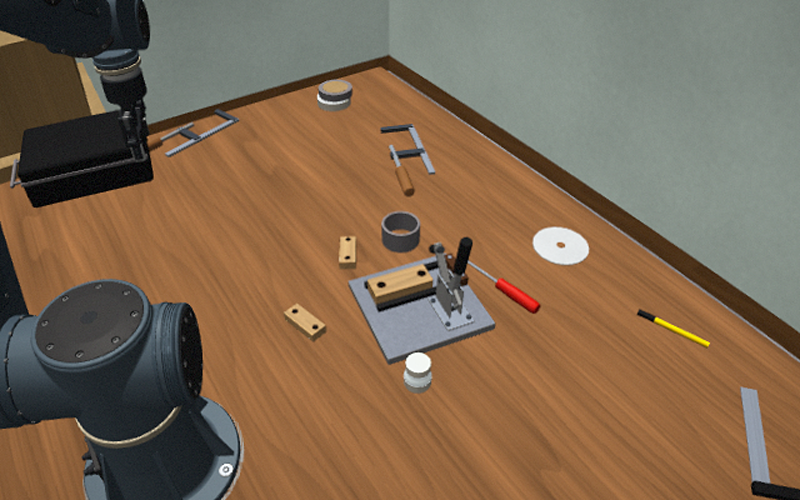

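The top view (800 px picture) shows three drilled bars: the one in the jig channel at (373,262), and loose ones at (280,280) and (352,380). The loose two are shorter and lie on the bench, so the bar in the channel is the one meant. Next I'll fit the jig pose and take a close crop.

```bash
cat > fit.py <<'E'
from h import *
import pickle
for n in('top','side'):
    d=pickle.load(open(n+'0.pkl','rb')); P=cloud(d)
    px=d['pixels'].astype(int); hsv=cv2.cvtColor(d['pixels'],cv2.COLOR_RGB2HSV)
    X,Y,Z=P[...,0],P[...,1],P[...,2]
    reg=(X>.25)&(X<.75)&(Y>-.15)&(Y<.3)
    print(n,'bench z',np.nanmedian(Z[reg&(Z<.01)]),'board z',np.nanmedian(Z[reg&(abs(Z-.018)<.006)&(hsv[...,1]<60)]))
    m=(reg&(abs(Z-.018)<.008)&(hsv[...,1]<70)).astype(np.uint8)
    nl,lab,st,_=cv2.connectedComponentsWithStats(m); k=1+np.argmax(st[1:,4]); 
    pts=P[lab==k][:,:2].astype(np.float32)
    rect=cv2.minAreaRect(pts*1000); print('board rect',rect,len(pts))
    # bar top
    m=(reg&(abs(Z-.048)<.006)&(hsv[...,0]>8)&(hsv[...,0]<30)&(hsv[...,2]>120)).astype(np.uint8)
    nl,lab,st,_=cv2.connectedComponentsWithStats(m); k=1+np.argmax(st[1:,4]); q=P[lab==k]
    print('bar rect',cv2.minAreaRect((q[:,:2]*1000).astype(np.float32)),np.nanmedian(q[:,2]),len(q))
    y,x=np.where(lab==k); print(x.mean(),y.mean())
d=pickle.load(open('top0.pkl','rb'));save(d['pixels'][135:275,200:410],'c0.png',3.7)
d=pickle.load(open('side0.pkl','rb'));save(d['pixels'][180:310,270:440],'c1.png',4)
E
python3 fit.py
```

```text
top bench z -0.00030004970751090765 board z 0.01780325840931729
board rect ((532.22314453125, 44.42382049560547), (214.7335662841797, 220.16287231445312), 78.94141387939453) 6307
bar rect ((518.007568359375, 90.50403594970703), (50.06715774536133, 120.26316833496094), 78.45051574707031) 0.04757783752832756 1280
298.571875 210.16640625
side bench z -0.0009455241795310876 board z 0.017554709668706314
board rect ((532.557373046875, 42.82720947265625), (218.2091064453125, 221.94725036621094), 79.30940246582031) 3781
bar rect ((517.7947998046875, 88.97996520996094), (51.84269332885742, 118.47996520996094), 78.06007385253906) 0.045939168228316896 652
319.0460122699387 224.19478527607362
```

View pics/c0.png

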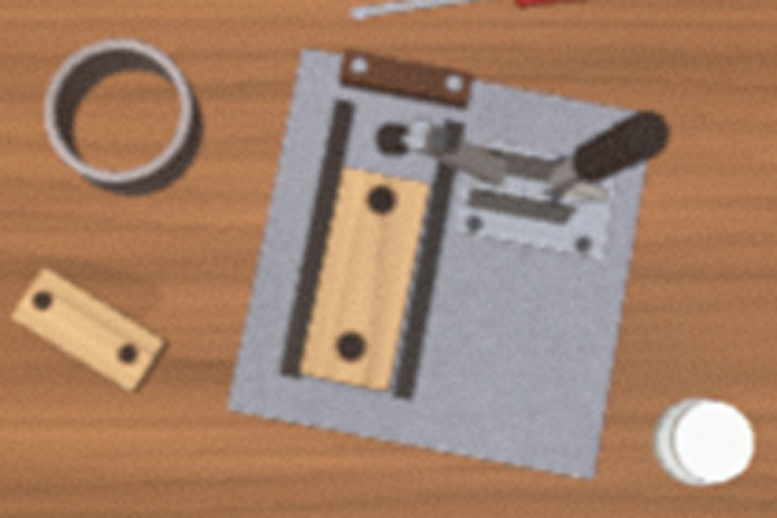

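View pics/c1.png

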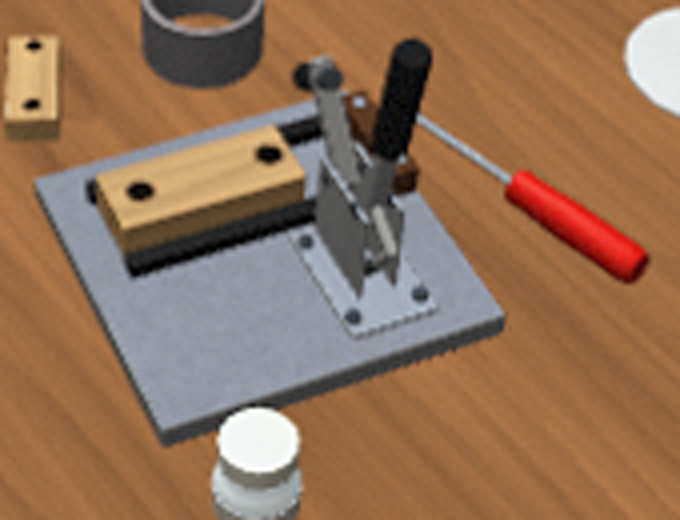

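Close crops confirm the choice. The bar top measures 120.3 x 50.1 mm at z 47.6 mm, and the board 220 x 215 mm at 17.8 mm. That gives a jig origin of (0.570, 0.080) and a yaw of -11.1°, with the bar about 53 mm short of the stop and y about 0, so it all agrees. Next I shut the gripper and move in behind the bar.

```bash
cat >> h.py <<'E'
YAW=np.radians(-11.1)
Rj=np.array([[np.cos(YAW),-np.sin(YAW),0],[np.sin(YAW),np.cos(YAW),0],[0,0,1]])
bc=np.array([.5323,.0440,0])
O=bc-Rj@np.array([-.030,-.0425,0])
def J(x,y,z): return O+Rj@np.array([x,y,z])
def toJ(p): return Rj.T@(np.array(p)-O)
a=(YAW+np.pi)/2
Q=np.array([np.cos(a),np.sin(a),0,0])
E
python3 - <<'E'
from h import *
print(O,Q)
for p in [J(-.155,0,.2),J(-.155,0,.054),J(-.06,0,.054),J(.015,-.07,.25),J(.015,-.2,.13)]:
    s=r.inverse_kinematics(p,Q); print(p.round(3),None if s is None else np.round(s,2))
r.set_gripper(0.0,60); print(r.finger_overhang,r.current_tool_pos())
r.move_to(J(-.155,0,.2),Q)
r.move_linear(J(-.155,0,.055))
print(r.current_t(),r.current_contact_force().round(2),toJ(r.current_tool_pos()).round(4))
d=grab('side');save(d['pixels'][150:330,220:460],'s1.png',3.3)
E
```

```text
[0.56992096 0.07992928 0.        ] [0.09671436 0.99531218 0.         0.        ]
[0.418 0.11  0.2  ] [ 0.15  0.21  2.   -0.    0.94 -1.23]
[0.418 0.11  0.054] [ 0.15  0.49  2.09 -0.    0.56 -1.23]
[0.511 0.091 0.054] [ 0.09  0.59  1.87 -0.    0.68 -1.29]
[0.571 0.008 0.25 ] [-0.07  0.39  1.6  -0.    1.15 -1.44]
[ 0.546 -0.119  0.13 ] [-0.3   0.52  1.73 -0.    0.89 -1.68]
0.022 [0.18895877 0.51650176 0.25326559]
3.7 [-0.61 -0.13  0.38] [-0.1546  0.0002  0.0556]
```

View pics/s1.png

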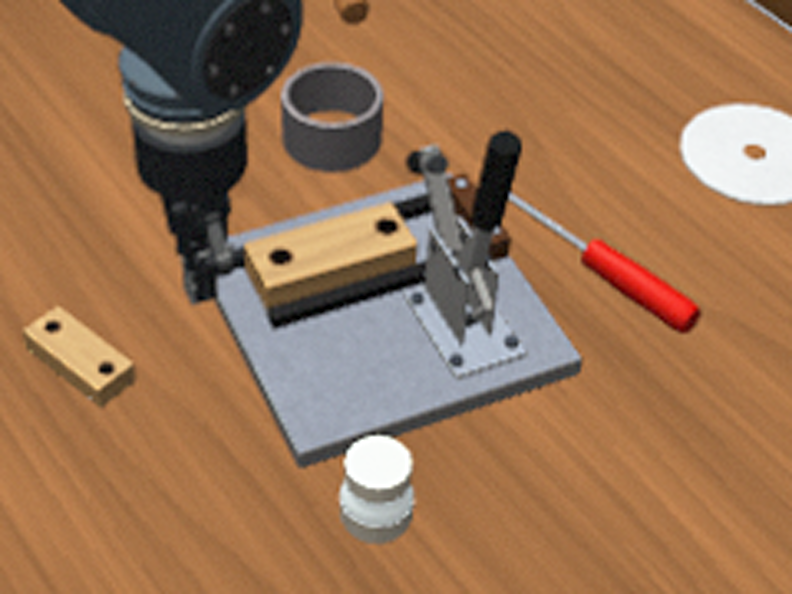

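The shut fingers stand behind the bar's rear face, with the tip near crop (200,298) and the rear face near (258,290). I'll check the tip height by projection, then push slowly while watching the force.

```bash
python3 - <<'E'
from h import *
d=grab('side')
for z in (.02,.033,.046): print(z,(proj(d,J(-.1546,0,z))-[220,150])*3.3)
f0=r.current_contact_force()
r.move_linear(J(-.130,0,.055),vel=.08)
x=-.130
while x<-.060:
    x+=.003
    r.move_linear(J(x,0,.055),vel=.04)
    f=Rj.T@(r.current_contact_force()-f0); t=toJ(r.current_tool_pos())
    print(round(x,3),t.round(4),f.round(1))
    if f[0]<-8: break
print(r.current_t())
d=grab('side');save(d['pixels'][150:330,220:460],'s2.png',3.3)
E
```

```text
0.02 [[199.59361069 305.28841651]]
0.033 [[198.71622787 293.09360382]]
0.046 [[197.82730565 280.70931248]]
-0.127 [-0.1271 -0.      0.055 ] [-0.8  0.2  0.2]
-0.124 [-0.1239  0.      0.055 ] [-0.4  0.  -0.1]
-0.121 [-0.1208 -0.      0.055 ] [ 0.  -0.5  0.6]
-0.118 [-0.1178  0.      0.055 ] [1.1 0.9 0.3]
-0.115 [-0.1147  0.      0.055 ] [-0.5 -0.8 -0.3]
-0.112 [-0.1117  0.      0.055 ] [-0.1  0.4  0.8]
-0.109 [-0.1087  0.      0.055 ] [-0.1  0.2  0.6]
-0.106 [-0.1058  0.      0.055 ] [-0.4  0.4  1. ]
-0.103 [-0.1027  0.      0.055 ] [ 0.7 -0.1  0.1]
-0.1 [-0.0997  0.      0.055 ] [-0.1 -0.4  0.5]
-0.097 [-0.0968  0.      0.055 ] [-0.   0.5  0.7]
-0.094 [-0.0938  0.      0.055 ] [-1.   0.1  0.9]
-0.091 [-0.0908  0.      0.055 ] [-0.9  0.7  0.9]
-0.088 [-0.0878  0.      0.055 ] [-0.2  0.4  0.1]
-0.085 [-0.0848  0.      0.055 ] [0.3 0.3 0.4]
-0.082 [-0.0817  0.      0.055 ] [-0.3  0.3  0.5]
-0.079 [-0.0788  0.      0.055 ] [0.  0.4 0.4]
-0.076 [-0.0757  0.      0.055 ] [-0.5 -0.1  0.9]
-0.073 [-0.0728  0.      0.055 ] [-0.   0.5 -0.1]
-0.07 [-0.0702 -0.      0.0549] [-1.9  1.1  0.3]
-0.067 [-0.07   -0.0002  0.0545] [-15.9   1.5   9.9]
9.5167
```

View pics/s2.png

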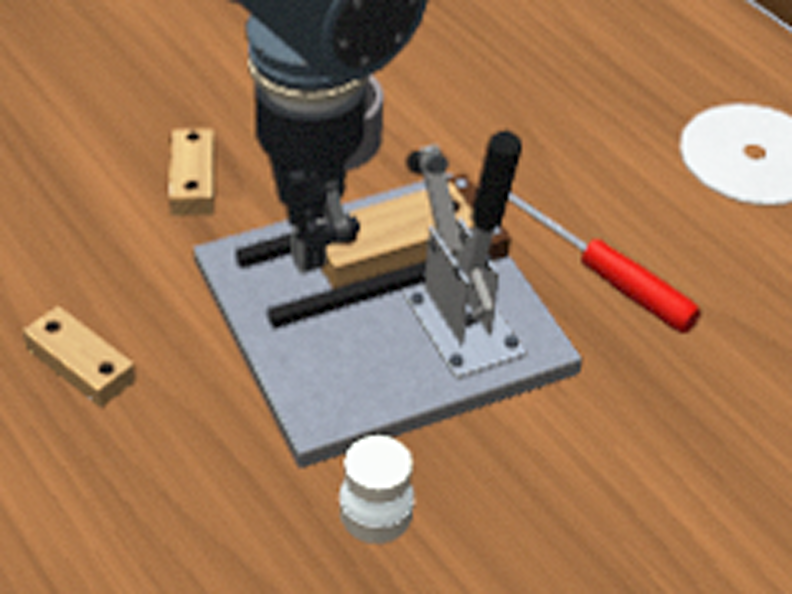

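The push stopped at TCP x = -70 mm with -16 N, where contact with a seated bar was expected at about -71 mm. The picture shows the bar's front at the stop, near (490,235). I'll back off, check it from the top, and then go to the handle.

```bash
python3 - <<'E'
from h import *
r.move_linear(J(-.10,0,.056),vel=.1)
r.move_linear(J(-.11,0,.20),vel=.2)
for b in (-11.1,168.9):
    a=np.radians(b+90)/2; q=[np.cos(a),np.sin(a),0,0]
    for p in [J(.015,-.06,.30),J(.015,-.2,.13)]:
        s=r.inverse_kinematics(p,q); print(b,None if s is None else np.round(s,2))
print(r.current_t(),toJ(r.current_tool_pos()))
for n in('top','side'):
    d=grab(n);P=cloud(d);hsv=cv2.cvtColor(d['pixels'],cv2.COLOR_RGB2HSV)
    Pj=(P-O)@Rj; m=(abs(Pj[...,2]-.0475)<.004)&(abs(Pj[...,1])<.03)&(abs(Pj[...,0])<.14)&(hsv[...,0]>8)&(hsv[...,0]<30)&(hsv[...,2]>120)
    q=Pj[m]; print(n,len(q),np.percentile(q,[0.5,99.5],axis=0).round(4))
    # handle points
    m=(abs(Pj[...,0]-.015)<.02)&(Pj[...,1]<-.085)&(Pj[...,1]>-.16)&(Pj[...,2]>.13)&(hsv[...,2]<70); q=Pj[m]; print('handle',len(q),q.mean(0).round(4),np.percentile(q,[2,98],axis=0).round(4))
    m=(abs(Pj[...,0]-.015)<.02)&(Pj[...,1]>-.08)&(Pj[...,1]<.02)&(Pj[...,2]>.06); q=Pj[m]; print('arm',len(q),np.percentile(q,[2,98],axis=0).round(4))
    save(d['pixels'][120:320,210:450],n+'3.png',3)
E
```

```text
-11.1 [-0.05  0.35  1.53 -0.    1.26  0.14]
-11.1 [-0.3   0.52  1.73 -0.    0.89 -0.1 ]
168.9 None
168.9 None
10.925 [-1.10260925e-01 -1.97604187e-04  1.99131228e-01]
top 243 [[ 0.0218 -0.0228  0.0444]
 [ 0.059   0.0264  0.0514]]
handle 187 [ 0.0101 -0.1078  0.1951] [[ 0.004  -0.1228  0.1503]
 [ 0.0205 -0.0965  0.2225]]
arm 77 [[ 0.013  -0.0795  0.0664]
 [ 0.0267  0.0055  0.1334]]
side 488 [[-0.0594 -0.0246  0.0435]
 [ 0.0585  0.0259  0.0504]]
handle 277 [ 0.0114 -0.1202  0.1879] [[ 0.0042 -0.1299  0.1405]
 [ 0.0221 -0.1095  0.2224]]
arm 328 [[ 0.0015 -0.0765  0.0615]
 [ 0.026  -0.0023  0.1325]]
```

View pics/side3.png

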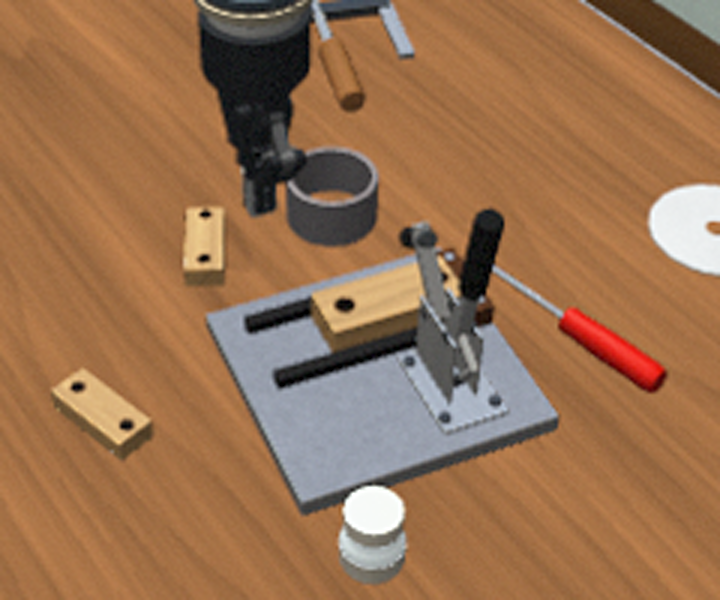

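View pics/top3.png

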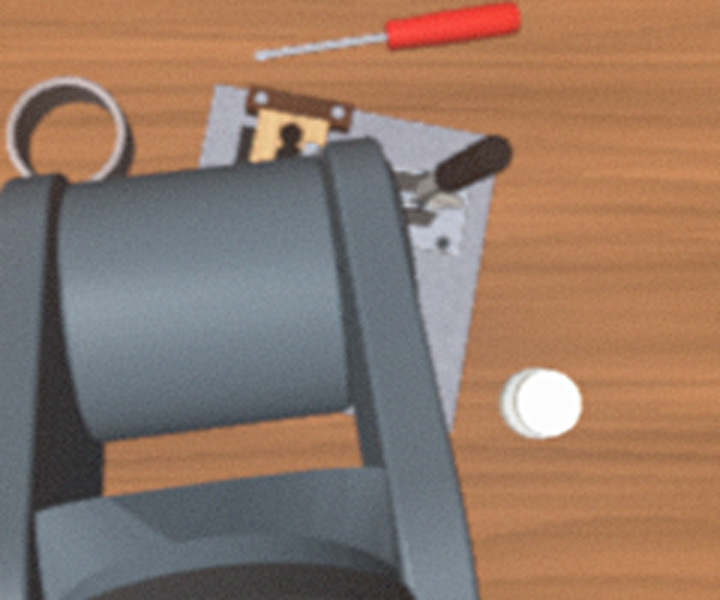

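The bar is home: its top runs from x -59.4 to about +59 mm in the jig frame, against ±60 mm nominal. The handle is still open, with its tip at about (y -0.12, z 0.222), which matches the model. Next I push the handle along its arc.

```bash
python3 - <<'E'
from h import *
a=np.radians(-11.1+90)/2; Q2=np.array([np.cos(a),np.sin(a),0,0])
def corner(e,s=.12):
    u=np.array([-np.cos(e),np.sin(e)]); n=np.array([np.sin(e),np.cos(e)])
    return np.array([-.094,.084])+s*u+.011*n
def tcp(e,off=0):
    c=corner(e); return J(.015,c[0]+.011+off,c[1]+.022)
r.move_linear(J(-.11,0,.30),vel=.25)
p=tcp(np.radians(80),.022)
hi=p.copy(); hi[2]=.31
r.move_to(hi,Q2); r.move_linear(p,vel=.15)
f0=r.current_contact_force(); print(r.current_t(),toJ(r.current_tool_pos()).round(4))
for e in list(range(80,7,-4)):
    r.move_linear(tcp(np.radians(e)),vel=.06)
    f=Rj.T@(r.current_contact_force()-f0)
    print(e,toJ(r.current_tool_pos()).round(4),f.round(1))
    if np.linalg.norm(f)>35: print('stop');break
print(r.current_t())
d=grab('side');save(d['pixels'][120:320,210:450],'side4.png',3)
E
```

```text
13.5333 [ 0.0154 -0.0709  0.2269]
80 [ 0.0151 -0.0934  0.2263] [ 0.7 -0.2 -0.9]
76 [ 0.015  -0.1016  0.2251] [1.  0.6 0.1]
72 [ 0.015  -0.1099  0.2235] [0.7 1.2 0.6]
68 [ 0.015  -0.1179  0.2214] [1.  2.8 1.1]
64 [ 0.0151 -0.1256  0.2188] [1.6 3.1 2.2]
60 [ 0.0151 -0.1333  0.2156] [1.1 4.4 2.9]
56 [ 0.0151 -0.1408  0.2119] [0.8 4.4 3.9]
52 [ 0.0151 -0.1481  0.2076] [1.7 3.8 5.9]
48 [ 0.0152 -0.155   0.2029] [0.3 3.8 6. ]
44 [ 0.0152 -0.1616  0.1977] [0.1 3.7 7.4]
40 [ 0.0152 -0.1679  0.192 ] [-0.9  2.8  6.1]
36 [ 0.0152 -0.1738  0.1858] [-0.9  1.7  8.2]
32 [ 0.0152 -0.1793  0.1792] [1. 1. 6.]
28 [ 0.0151 -0.1841  0.1722] [ 0.9 -0.7  4.9]
24 [ 0.0148 -0.1881  0.1648] [ 0.8 -0.8  1.7]
20 [ 0.0146 -0.1921  0.1568] [ 0.6  0.3 -0.2]
16 [ 0.0148 -0.1954  0.1492] [1.1 0.4 0. ]
12 [ 0.0148 -0.1982  0.1413] [ 1.8  0.1 -0.4]
8 [ 0.0156 -0.2003  0.1339] [1.5 1.1 4.7]
19.3
```

View pics/side4.png

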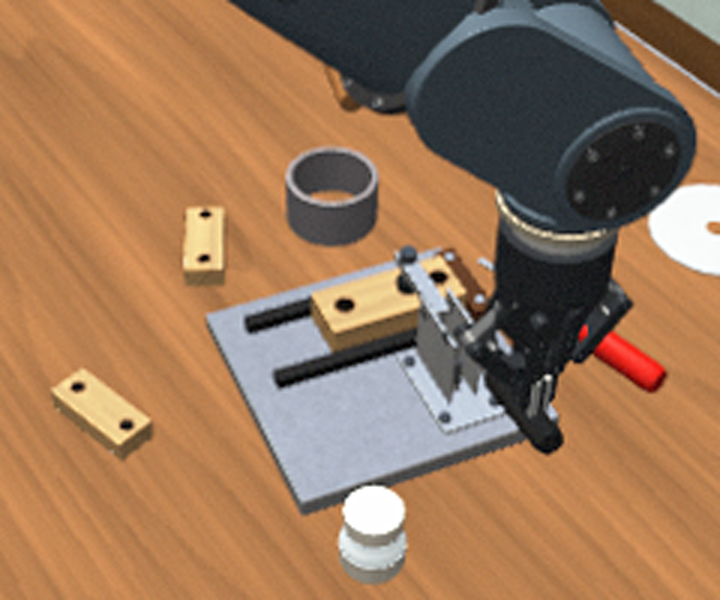

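The resistance peaked and then vanished at about 22° elevation, and the snap followed. The foot is on the bar at (408,283) and the handle is down at (540,435). I'll raise the tool clear and check again.

```bash
python3 - <<'E'
from h import *
p=r.current_tool_pos(); p[2]=.30; r.move_linear(p,vel=.2)
s=r.current_q(); s[0]-=0.7; r.set_joints(s)
print(r.current_t())
for n in('side','top'):
    d=grab(n);P=cloud(d);hsv=cv2.cvtColor(d['pixels'],cv2.COLOR_RGB2HSV); Pj=(P-O)@Rj
    m=(abs(Pj[...,2]-.0475)<.004)&(abs(Pj[...,1])<.03)&(abs(Pj[...,0])<.14)&(hsv[...,0]>8)&(hsv[...,0]<30)&(hsv[...,2]>120)
    q=Pj[m]; print(n,'bar',len(q),np.percentile(q,[.5,99.5],axis=0).round(4))
    m=(abs(Pj[...,0]-.015)<.02)&(Pj[...,1]<-.15)&(Pj[...,1]>-.25)&(Pj[...,2]>.07)&(Pj[...,2]<.2)&(hsv[...,2]<70); q=Pj[m]
    if len(q): 
        k=np.polyfit(q[:,1],q[:,2],1); print('handle',len(q),np.percentile(q,[2,50,98],axis=0).round(4),'elev deg',np.degrees(np.arctan(-k[0])))
    save(d['pixels'][120:320,210:450],n+'5.png',3)
E
```

```text
21.7583
side bar 6 [[-0.0605 -0.0231  0.0438]
 [-0.0557 -0.0154  0.0482]]
top bar 1088 [[-0.0601 -0.0229  0.0441]
 [ 0.0584  0.0266  0.051 ]]
handle 324 [[ 0.0054 -0.2258  0.1005]
 [ 0.0126 -0.1883  0.107 ]
 [ 0.0215 -0.1519  0.1144]] elev deg 8.157363657395797
```

View pics/side5.png

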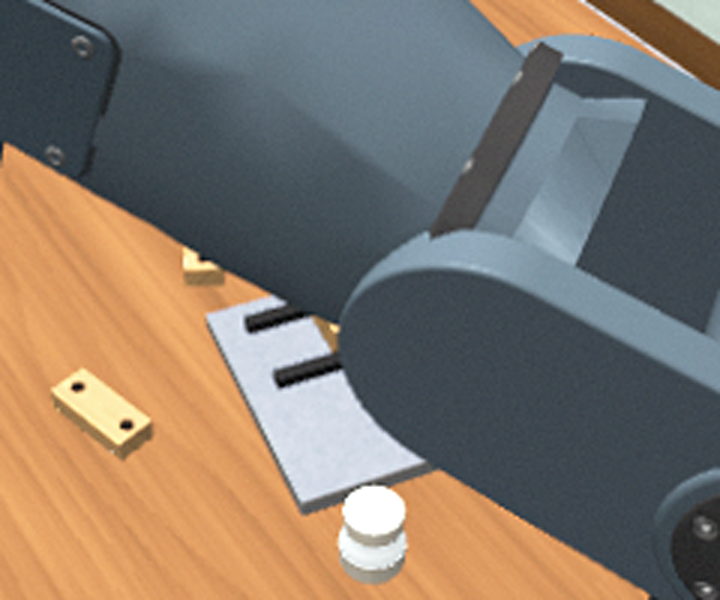

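View pics/top5.png

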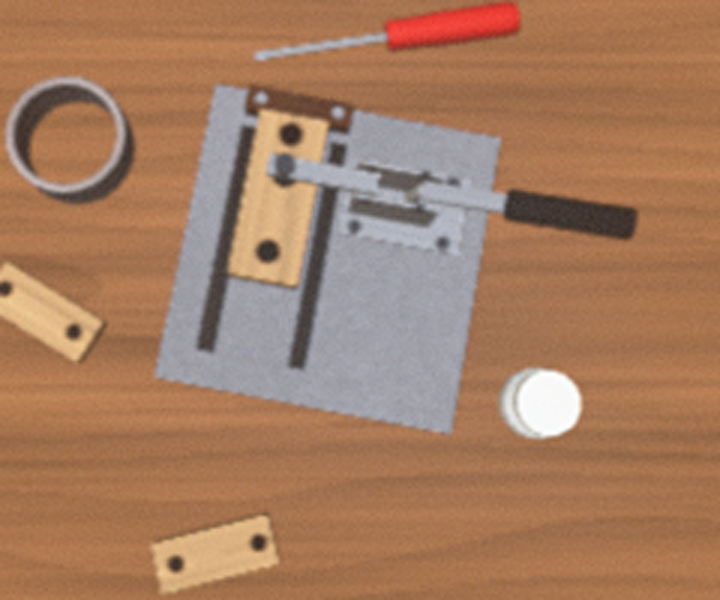

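The top view shows the bar touching the stop at (290,110), the foot on the bar at (285,167) and the handle down at (570,213) with a measured elevation of 8.2°, which is locked. The collar, jar and screwdriver have not moved. I'm handing in.

```bash
python3 -c "
from h import *
r.hand_in(); print(r.current_t())"
```

```text
the job is handed in; nothing more can be done
the job is handed in; nothing more can be done
```

The bar is home against the end stop and the clamp is locked on it. I handed the job in shortly after 22 s on the robot's clock, against the 51 s limit.

I pushed the bar along the channel with the shut fingers until it met the stop, at about 16 N. Then I pushed the handle by its grip along its arc. Resistance peaked at about 8 N and vanished near the dead point, and the handle snapped over.

- **Bar:** in the last top view its top runs from x = -60 to about +58.5 mm in the jig frame (±60 mm nominal), so it sits within about 2 mm of the stop. It lies flat at 48 mm height.
- **Clamp:** the handle's measured elevation is 8.2°, which matches the locked angle of 8°. The foot is on the bar.
- **Other objects:** the collar, jar and screwdriver look unmoved.

**Not confirmed:**
- The last side view was blocked by the robot arm, so these final checks rest on the top camera alone.
- The foot's pressing force could not be measured directly. I infer it from the locked handle.

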